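Turn the row of sample bottles over into the empty rack

ROBOT

A 6-joint arm with a two-finger parallel gripper is mounted at the origin on a cart in front of the work surface, level with it; the furniture and walls round the work are solid. World frame = base frame: x ahead of the robot, y to its left, z up, the work surface at z = 0. Lengths are in m, angles in rad, forces in N, time in s.
With the tool pointing down it reaches from about 0.2 to 0.875 m from the base axis. Payload 3.4 kg.
Tool frame: the origin (TCP) lies midway between the tips of the shut fingers; the grasp point (between the pads) lies 19 mm behind it; z points along the fingers, y is the line along which they close (so a half turn about z gives the same grasp; the last joint's range is limited). The gripper opens to 94 mm and grips with 3 to 60 N. Pads are 16 mm wide; open, the fingers measure 119 mm over their backs; the gripper's body (75 mm by 177 mm) begins 78 mm behind the grasp point.
Start: joints at [1.032, 0.276, 1.505, -0, 1.361, -0.121], TCP at [0.233, 0.526, 0.205] pointing down, gripper open.
Joint ranges: [-2.89, 2.89], [-0.75, 2.08], [0.22, 2.7], [-1.18, 4.32], [0.11, 2.71], [-2.7, 2.7]. Speed limits (rad/s): [2.57, 2.57, 3.14, 3.14, 3.14, 3.14].

INTERFACE

Orientations are given as a rotation vector (axis times angle).
In Python, from bench import ctrl gives the robot as it stands.
- The arm moves only by the tool step_arm, never from a script. Its argument "plan" is a list of rows, each a list of 5 numbers: the shift along the tool's x, y, z in cm, then the turn about the tool's z in degrees, then the opening in per cent of the stroke, from 0 (shut) to 100 (fully open). A call has 1 to 20 rows; each row is the pose to reach, as a shift and turn from the pose commanded when the call began, along the tool's axes at that moment; what a row does not reach only later rows make up. A row lasts 1/10 s, in which the tool goes at most 50 mm and 8.59 degrees, less where a joint would pass 70% of its speed; a pose out of reach is approached as far as the arm can. A call with a gripper value outside its range is refused whole. The fingers move at their own pace and stop on an object; "newtons" is the grip in N (left out, the last holds). Time passes only in rows, so rows that repeat a pose let the fingers close. It gives the time, the measured TCP pose, the force, the opening and the grip force at its end, in the units of the state.
- ctrl.observe(): the state, without advancing time (a new reading comes with each control period).
- ctrl.grab_frame(name): name is "side" or "top"; returns (picture, depth): 420x560x3 uint8, red, green, blue; 420x560 float32, m along the optical axis (not along the pixel's ray), 0 where there is no reading.
- ctrl.camera_info(name): a dict with "fx", "fy", "cx", "cy" (pixels), "D" ([k1, k2, p1, p2, k3] as OpenCV has them; the pictures are not rectified), "R" (3x3) and "t" (3): a world point X has camera coordinates R X + t. Camera axes: x right, y down, z forward; pixel columns grow to the right and rows downward; lengths in m; the calibration is good to about 2 mm. A picture is of the moment at which its call begins. camera_info takes no time and is no camera call.
- ctrl.sign_off(): hands the job in; it is judged then, once.
Trained networks look in the newest picture that a camera, given by its name, has taken for a name from the list of things; names that differ only in an ending like _2 or _b are one class to them, and where a whole thing is asked for, a point or a joint stands for the part that bears it (a point fixed in the world has none). Each returns a list of dicts, best first, with "p" (0 to 1); they miss things now and then, are a little off and sometimes report something else, mostly with a low value. They report only what shows in the picture. A call takes as long as a camera call.
- ctrl.find_in(camera, thing): "xy" ([column, row] in pixels, amid what is visible of it).
- ctrl.landmark_of(camera, thing): "xy" ([column, row] in pixels: a listed point, or the origin of a listed thing).
The state is a dict: "time": time; "joint_positions": joint angles; "qd": joint speeds; "effort": joint torques, N m; "eef_pos": TCP position; "tool_rot": TCP orientation; "wrist_force": force on the tool from outside, world axes, zero at the start; "torque": the same for the moment, N m; "opening": opening from 0.0 (shut) to 1.0 (fully open); "grip_force": force on a finger pad.
Only numpy, scipy, OpenCV 4.12 (cv2) and the standard library are available. Lean on these libraries where they do the work, as an engineer would, in place of code of your own. Each camera call takes 0.05 s, during which the arm holds its last target. There are 200 camera calls.

TASK

The four sample bottles were filled starting at the knob end of the full rack, but the last one filled must be checked first. Move them, one to a cell, into the empty rack in reverse order: the bottle nearest the knob of the full rack goes into the cell farthest from the knob of the empty rack, and so on, until the one farthest from the knob stands nearest the other knob. Leave each standing upright on its cell's floor, and knock none over.

Things in the scene. Friction and masses are not known exactly. Their poses are not given: they have to be found in the camera images.
- full_rack: Grey plastic rack, fixed: one row of 4 square cells (46 mm inside) centred at y = -75, -25, 25, 75 mm; 54 mm wide (x), 204 long (y), floor 4 mm thick, walls and dividers 4 thick, 10 high. A black knob (18 mm across, top at 26) stands on a tab at y = +113. Origin on the worktop under the row's middle, z up. Full: a rubber pad and a bottle in each cell; knob at the left, yaw within 0.35 rad.
- empty_rack: The empty rack, fixed, same make and axes as the full one: cells 46 mm square at y = -75, -25, 25, 75 mm, floor 4 mm thick, walls 10 mm high, black knob at y = +113 mm; no pads or bottles. Origin on the worktop under the row's middle, z up. Turned any way round. Round the work: a fixed partition, top 0.285 m up, at world y = -0.31 on the right; a crowd of fixed 60 mm bottles behind, from world x = 0.58.
- capped_mid (a point): The stubby amber bottle with a black screw cap: 29 mm across the body, 60 mm high, about 55 g, loose, upright. Point half-way up on its axis (30 mm over its underside); z axis up along the bottle. The neck begins about 40 mm up.
- plugged_mid (a point): The stubby amber bottle with a flat white plug: 29 mm across the body, 63 mm high, about 55 g, loose, upright. Point half-way up on its axis (31.5 mm over its underside); z axis up along the bottle. The neck begins about 40 mm up.
- open_mid (a point): The stubby amber bottle with an open neck, no cap or plug: 29 mm across the body, 59 mm high, about 55 g, loose, upright. Point half-way up on its axis (29.5 mm over its underside); z axis up along the bottle. The neck begins about 40 mm up.
- tall_mid (a point): The taller amber bottle with a gold-coloured metal crimp cap: 29 mm across the body, 80 mm high, about 55 g, loose, upright. Point half-way up on its axis (40 mm over its underside); z axis up along the bottle. The neck begins about 55 mm up.
- capped_pad: Round black rubber pad, 40 mm across, 4 mm thick, fixed on the floor of the full rack's cell in which the capped bottle stands at the start (it tells that cell even when the bottle is gone; all four pads look alike). Origin at the centre of its underside, 4 mm over the worktop; top 8 mm over the worktop.
- plugged_pad: Round black rubber pad, 40 mm across, 4 mm thick, fixed on the floor of the full rack's cell in which the plugged bottle stands at the start (it tells that cell even when the bottle is gone; all four pads look alike). Origin at the centre of its underside, 4 mm over the worktop; top 8 mm over the worktop.
- open_pad: Round black rubber pad, 40 mm across, 4 mm thick, fixed on the floor of the full rack's cell in which the open bottle stands at the start (it tells that cell even when the bottle is gone; all four pads look alike). Origin at the centre of its underside, 4 mm over the worktop; top 8 mm over the worktop.
- tall_pad: Round black rubber pad, 40 mm across, 4 mm thick, fixed on the floor of the full rack's cell in which the tall bottle stands at the start (it tells that cell even when the bottle is gone; all four pads look alike). Origin at the centre of its underside, 4 mm over the worktop; top 8 mm over the worktop.

How it is judged:
At the end, for the whole second after the job is handed in: All four bottles are released and at rest in the empty rack, upright (0.1 rad), on the cell floor (4 mm), within 10 mm of their cell's middle along and across the row; counted from the knobs their order is the reverse of that in the full rack at the start (((y of capped_pad in the frame of full_rack between -0.085 and -0.065 m and y of capped_mid in the frame of empty_rack between 0.065 and 0.085 m) or (y of capped_pad in the frame of full_rack between -0.035 and -0.015 m and y of capped_mid in the frame of empty_rack between 0.015 and 0.035 m) or (y of capped_pad in the frame of full_rack between 0.015 and 0.035 m and y of capped_mid in the frame of empty_rack between -0.035 and -0.015 m) or (y of capped_pad in the frame of full_rack between 0.065 and 0.085 m and y of capped_mid in the frame of empty_rack between -0.085 and -0.065 m)) and x of capped_mid in the frame of empty_rack between -0.01 and 0.01 m and z of capped_mid in the frame of empty_rack between 0.03 and 0.038 m and angle between each of capped_mid, plugged_mid, open_mid, tall_mid's own z axis and vertical below 0.1 rad and linear speed of each of capped_bottle, plugged_bottle, open_bottle, tall_bottle below 0.02 m/s and ((y of plugged_pad in the frame of full_rack between -0.085 and -0.065 m and y of plugged_mid in the frame of empty_rack between 0.065 and 0.085 m) or (y of plugged_pad in the frame of full_rack between -0.035 and -0.015 m and y of plugged_mid in the frame of empty_rack between 0.015 and 0.035 m) or (y of plugged_pad in the frame of full_rack between 0.015 and 0.035 m and y of plugged_mid in the frame of empty_rack between -0.035 and -0.015 m) or (y of plugged_pad in the frame of full_rack between 0.065 and 0.085 m and y of plugged_mid in the frame of empty_rack between -0.085 and -0.065 m)) and x of plugged_mid in the frame of empty_rack between -0.01 and 0.01 m and z of plugged_mid in the frame of empty_rack between 0.0315 and 0.0395 m and ((y of open_pad in the frame of full_rack between -0.085 and -0.065 m and y of open_mid in the frame of empty_rack between 0.065 and 0.085 m) or (y of open_pad in the frame of full_rack between -0.035 and -0.015 m and y of open_mid in the frame of empty_rack between 0.015 and 0.035 m) or (y of open_pad in the frame of full_rack between 0.015 and 0.035 m and y of open_mid in the frame of empty_rack between -0.035 and -0.015 m) or (y of open_pad in the frame of full_rack between 0.065 and 0.085 m and y of open_mid in the frame of empty_rack between -0.085 and -0.065 m)) and x of open_mid in the frame of empty_rack between -0.01 and 0.01 m and z of open_mid in the frame of empty_rack between 0.0295 and 0.0375 m and ((y of tall_pad in the frame of full_rack between -0.085 and -0.065 m and y of tall_mid in the frame of empty_rack between 0.065 and 0.085 m) or (y of tall_pad in the frame of full_rack between -0.035 and -0.015 m and y of tall_mid in the frame of empty_rack between 0.015 and 0.035 m) or (y of tall_pad in the frame of full_rack between 0.015 and 0.035 m and y of tall_mid in the frame of empty_rack between -0.035 and -0.015 m) or (y of tall_pad in the frame of full_rack between 0.065 and 0.085 m and y of tall_mid in the frame of empty_rack between -0.085 and -0.065 m)) and x of tall_mid in the frame of empty_rack between -0.01 and 0.01 m and z of tall_mid in the frame of empty_rack between 0.04 and 0.048 m); the robot touches nothing.
It fails at once if the capped bottle is knocked over (angle between capped_mid's own z axis and vertical above 0.8 rad).
It fails at once if the plugged bottle is knocked over (angle between plugged_mid's own z axis and vertical above 0.8 rad).
It fails at once if the open bottle is knocked over (angle between open_mid's own z axis and vertical above 0.8 rad).
It fails at once if the tall bottle is knocked over (angle between tall_mid's own z axis and vertical above 0.8 rad).
It also fails if it takes over 104 s, if anything falls off the work surface, if the arm or the gripper's body presses on something with over 40 N, if the wrist force passes 120 N, or if a joint passes its speed limit or range.

## Working session

There is one attempt and no reset: what is moved stays moved. The work goes in short steps, Python scripts to look and compute and a tool call to move; the robot and the scene stay as the last step left them, time stands still between calls to the robot, and variables do not carry over. Pictures are saved under pics/ and viewed, at most 14 in all, crops included, and the job is handed in when it is done.

Besides the shell and the picture viewer there is one more tool, called as name([rows], argument=value, ...), one row to a line, values as JSON. step_arm: Moves the arm, as the interface text tells. Its arguments: {"type":"object","properties":{"plan":{"type":"array","items":{"type":"array","items":{"type":"number"}}},"newtons":{"type":"number"}},"required":["plan"]}

```bash
mkdir -p pics; ls; python3 - <<'E'
from bench import ctrl
import cv2,numpy as np
for n in("top","side"):
    im,d=ctrl.grab_frame(n); cv2.imwrite(f"pics/{n}0.png",im[:,:,::-1]); np.save(f"pics/{n}0.npy",d)
    c=ctrl.camera_info(n); print(n,{k:np.round(v,3).tolist() for k,v in c.items()})
    for t in("full_rack","empty_rack","capped_mid","plugged_mid","open_mid","tall_mid"):
        print(t,[(np.round(r["xy"],1).tolist(),round(r["p"],2)) for r in ctrl.landmark_of(n,t)[:3]])
s=ctrl.observe();print(s)
E
```

```text
pics
top {'fx': 480.471, 'fy': 480.471, 'cx': 276.665, 'cy': 211.799, 'D': [-0.001, 0.0, 0.0, 0.0, 0.0], 'R': [[0.023, -1.0, -0.009], [-0.993, -0.022, -0.119], [0.119, 0.012, -0.993]], 't': [0.089, 0.485, 1.043]}
full_rack [([335.8, 234.2], 0.82), ([331.4, 228.7], 0.39)]
empty_rack [([199.4, 224.1], 0.93), ([328.5, 228.6], 0.74)]
capped_mid [([371.0, 234.9], 0.48)]
plugged_mid [([328.2, 228.0], 0.43)]
open_mid [([311.7, 226.6], 0.66)]
tall_mid [([350.1, 228.3], 0.61)]
side {'fx': 418.358, 'fy': 418.358, 'cx': 272.611, 'cy': 202.376, 'D': [-0.071, 0.0, 0.0, 0.0, 0.0], 'R': [[0.675, 0.738, -0.004], [0.384, -0.355, -0.852], [-0.63, 0.574, -0.523]], 't': [-0.377, -0.082, 1.15]}
full_rack [([221.2, 254.2], 0.78), ([323.0, 203.6], 0.31), ([208.8, 256.0], 0.24)]
empty_rack [([325.5, 203.2], 0.93)]
capped_mid [([186.2, 256.2], 0.69), ([184.5, 266.8], 0.21)]
plugged_mid [([227.4, 235.4], 0.57)]
open_mid [([251.0, 227.1], 0.86)]
tall_mid [([204.4, 236.1], 0.85)]
{'time': 0.7, 'joint_positions': array([ 1.03198625e+00,  2.75873309e-01,  1.50491044e+00,  4.36952148e-06,
        1.36069551e+00, -1.20999645e-01]), 'qd': array([-0.00170799, -0.00108757, -0.001571  ,  0.00116057, -0.0007738 ,
       -0.00025944]), 'effort': array([ 1.48103929e-03, -4.04328382e+01, -2.37454444e+01,  7.01984810e-02,
        2.46928772e-02, -8.00323562e-06]), 'eef_pos': array([0.2333307 , 0.52556254, 0.20550408]), 'tool_rot': array([6.51526517e-01, 3.07325758e+00, 1.70687708e-04]), 'wrist_force': array([-0.3292056 ,  0.22170579, -0.1561697 ]), 'torque': array([ 0.02553538,  0.00379516, -0.02898696]), 'grip_force': 0.0, 'opening': 0.9987912714233699}
```

```bash
python3 - <<'E'
import cv2
a=cv2.imread("pics/top0.png")[150:300,130:430]; cv2.imwrite("pics/top0c.png",cv2.resize(a,(800,400),interpolation=3))
E
```

```text
(no output)
```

View pics/side0.png

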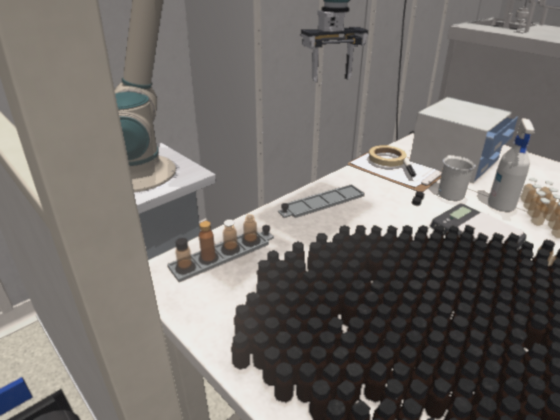

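View pics/top0.png

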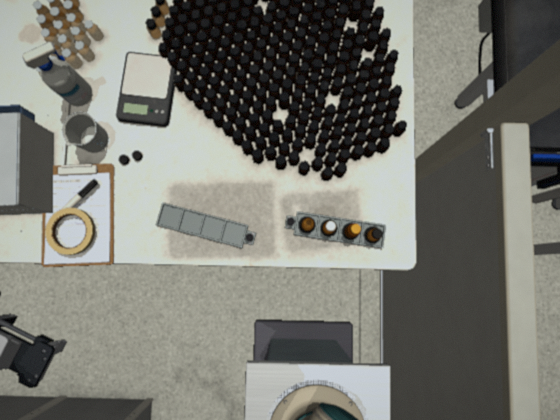

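View pics/top0c.png

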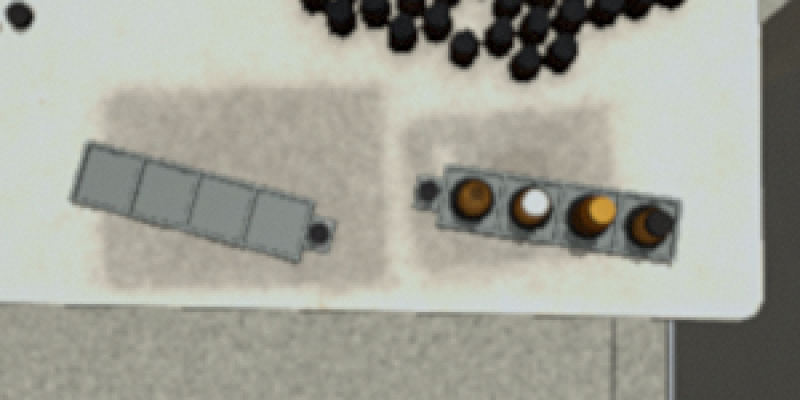

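The full rack (right) reads, from its knob at (290,221): open, plugged, tall, capped. The empty rack's knob is at its right end, (249,238). Next I measure the poses.

```bash
cat > h.py <<'E'
from bench import ctrl
import cv2,numpy as np
from scipy.spatial.transform import Rotation as Ro
def K(c): return np.array([[c["fx"],0,c["cx"]],[0,c["fy"],c["cy"]],[0,0,1.]])
def ray(n,xy):
    c=ctrl.camera_info(n); R=np.array(c["R"]);t=np.array(c["t"])
    u=cv2.undistortPoints(np.array(xy,float).reshape(-1,1,2),K(c),np.array(c["D"])).reshape(-1,2)
    return -R.T@t, np.c_[u,np.ones(len(u))]@R      # centre, ray dirs (world), depth 1
def onz(n,xy,z):
    C,d=ray(n,xy); return C+d*((z-C[2])/d[:,2])[:,None]
def cloud(n,d):
    v,u=np.mgrid[:420,:560]; C,r=ray(n,np.c_[u.ravel(),v.ravel()]); P=C+r*d.ravel()[:,None]; P[d.ravel()==0]=np.nan
    return P.reshape(420,560,3)
def proj(n,P):
    c=ctrl.camera_info(n); return cv2.projectPoints(np.array(P,float).reshape(-1,1,3),cv2.Rodrigues(np.array(c["R"]))[0],np.array(c["t"]),K(c),np.array(c["D"]))[0].reshape(-1,2)
E
python3 - <<'E'
from h import *
np.set_printoptions(precision=4,suppress=True)
for n in("top","side"):
    im=cv2.imread(f"pics/{n}0.png"); P=cloud(n,np.load(f"pics/{n}0.npy"))
    if n=="top": print("noise table z",np.nanstd(P[255:260,180:230,2]),np.nanmean(P[255:260,180:230,2]))
    # tri: bottles
    reg=(P[...,0]>.25)&(P[...,0]<.55)&(P[...,1]<.35)&(P[...,1]>-.3)
    if n=="top":
        m=reg&(P[...,2]>.02)
        k,l,st,c=cv2.connectedComponentsWithStats(m.astype(np.uint8))
        for i in range(1,k):
            if st[i,4]>8: 
                q=P[l==i]; print("blob",c[i],st[i,4],q.mean(0),q[:,2].max(), q[q[:,2]>q[:,2].max()-.008].mean(0))
obs={"open":[(311.7,226.6),(251,227.1)],"plugged":[(328.2,228),(227.4,235.4)],"tall":[(350.1,228.3),(204.4,236.1)],"capped":[(371,234.9),(186.2,256.2)],"empty":[(199.4,224.1),(325.5,203.2)],"full":[(335.8,234.2),(221.2,254.2)]}
for k,(a,b) in obs.items():
    A=[];B=[]
    for n,x in(("top",a),("side",b)):
        C,d=ray(n,x);d=d[0]/np.linalg.norm(d[0]);M=np.eye(3)-np.outer(d,d);A.append(M);B.append(M@C)
    print(k,np.linalg.solve(sum(A),sum(B)))
# empty rack outline
im=cv2.imread("pics/top0.png"); hsv=cv2.cvtColor(im,cv2.COLOR_BGR2HSV); print(hsv[222,195],hsv[215,240],hsv[192,200], im[222,195],im[192,200])
E
```

```text
noise table z 0.0022357371087664687 0.0001476705559512935
blob [484.8443 252.46  ] 9042 [ 0.3973 -0.2962  0.1765] 0.28709574973598007 [ 0.3988 -0.2943  0.2817]
blob [290.   220.75] 48 [0.4642 0.0694 0.0264] 0.030814343979218783 [0.4639 0.0693 0.0267]
blob [307.4135 223.4737] 133 [0.4563 0.032  0.0543] 0.07138149443584396 [0.4581 0.0306 0.067 ]
blob [328.7226 226.6   ] 155 [ 0.45   -0.0138  0.0594] 0.0755534913416882 [ 0.452  -0.016   0.0717]
blob [352.4514 229.56  ] 175 [ 0.4437 -0.0632  0.0714] 0.09452195966285115 [ 0.4453 -0.0668  0.0888]
blob [374.432  233.9882] 169 [ 0.4364 -0.1127  0.0571] 0.07168605299384345 [ 0.4378 -0.116   0.0681]
blob [248.74 236.62] 50 [0.4268 0.1606 0.026 ] 0.030609048515010784 [0.4269 0.1607 0.0261]
open [0.4549 0.0263 0.0379]
plugged [ 0.4474 -0.0175  0.035 ]
tall [ 0.4445 -0.0655  0.0555]
capped [ 0.4363 -0.1117  0.0261]
empty [ 0.4535  0.2757 -0.0087]
full [ 0.4396 -0.036  -0.0079]
[ 65  11 137] [ 25  26 166] [ 22  27 178] [132 137 131] [159 173 178]
```

```bash
python3 - <<'E'
from h import *
np.set_printoptions(precision=4,suppress=True)
im=cv2.imread("pics/top0.png").astype(int)
m=np.zeros((420,560),np.uint8); r=(im[...,2]-im[...,0]<8)
m[195:255,150:262]=r[195:255,150:262]
m=cv2.morphologyEx(m,cv2.MORPH_OPEN,np.ones((5,5)))
m=cv2.morphologyEx(m,cv2.MORPH_CLOSE,np.ones((5,5)))
v,u=np.nonzero(m); W=onz("top",np.c_[u,v],.008)[:,:2]
print(len(W)); (c,s,a)=cv2.minAreaRect((W*1000).astype(np.float32)); print(c,s,a, W.mean(0))
w,V=np.linalg.eigh(np.cov(W.T)); ax=V[:,1]*np.sign(-V[1,1]); print(ax, np.degrees(np.arctan2(*ax[::-1])),12**.5*np.sqrt(w))
kn=np.array([.4268,.1606]); 
for c in(W.mean(0),np.array(c)/1000):
  e=(kn-c);print("knob dist",np.linalg.norm(e),np.degrees(np.arctan2(e[1],e[0])))
c=kn-.113*ax
for y in(-75,-25,25,75): print(y,c+ax*y/1000)
o=cv2.resize(im[180:270,140:320].astype(np.uint8),None,fx=4,fy=4)
for x in [c+ax*y/1000+np.array([-ax[1],ax[0]])*s for y in(-102,-52,-2,48,98) for s in(-.025,.025)]:
  p=(proj("top",[[*x,.014]])[0]-[140,180]+.5)*4; cv2.circle(o,tuple(int(i) for i in p),3,(0,0,255),-1)
cv2.imwrite("pics/chk.png",o)
E
```

```text
2666
(461.5882568359375, 270.2546081542969) (119.03730010986328, 239.18112182617188) 1.2829291820526123 [0.4531 0.2806]
[-0.2048 -0.9788] -101.81571590111672 [0.0688 0.2461]
knob dist 0.12279574535114474 -102.35637445452181
knob dist 0.11504067064806056 -107.60178793112338
-75 [0.4653 0.3446]
-25 [0.4551 0.2957]
25 [0.4448 0.2467]
75 [0.4346 0.1978]
```

View pics/chk.png

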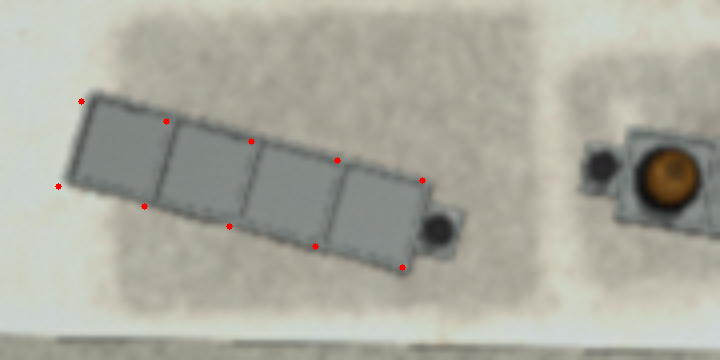

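```bash
python3 - <<'E'
from h import *
from scipy.optimize import least_squares
np.set_printoptions(precision=4,suppress=True)
im=cv2.imread("pics/top0.png")
g=cv2.cvtColor(im,cv2.COLOR_BGR2GRAY)
hsv=cv2.cvtColor(im,cv2.COLOR_BGR2HSV)
px=np.array([[93,93],[432,185],[67,183],[408,275],[176,118],[260,140],[345,165],[157,204],[241,230],[327,250]])/4-.5+[140,180]
rk=np.array([[27,-102],[27,102],[-27,-102],[-27,102],[27,-50],[27,0],[27,50],[-27,-50],[-27,0],[-27,50]])/1000.
# x sign: rack yaw ~ 167deg => rack +x points to world -x (image bottom)
rk[:,0]*=-1
def model(p,z=.012):
    c,s=np.cos(p[2]),np.sin(p[2]); return np.c_[rk@np.array([[c,s],[-s,c]])+p[:2],np.full(len(rk),z)]
f=least_squares(lambda p:(proj("top",model(p))-px).ravel(),[.45,.27,np.radians(167)])
print(f.x,np.degrees(f.x[2]),np.abs(f.fun).max(),f.fun.reshape(-1,2))
x,y,t=f.x
R=lambda a:np.array([x,y])+a*np.array([-np.sin(t),np.cos(t)])
for a in(-.075,-.025,.025,.075,.113):print(a,R(a))
print("knob",onz("top",[[438/4-.5+140,230/4-.5+180]],.026))
# side check
Pn=[np.r_[R(a),.004] for a in(-.075,-.025,.025,.075)]+[np.r_[R(.113),.026]]
o=im.copy(); sd=cv2.imread("pics/side0.png")[160:290,150:400]; sd=cv2.resize(sd,None,fx=3,fy=3)
for q in proj("side",Pn): cv2.circle(sd,tuple(int(i) for i in (q-[150,160]+.5)*3),2,(0,0,255),-1)
B=[(.4581,.0306,.067),(.452,-.016,.071),(.4453,-.0668,.088),(.4378,-.116,.068)]
for q in proj("side",B): cv2.circle(sd,tuple(int(i) for i in (q-[150,160]+.5)*3),2,(0,255,0),-1)
cv2.imwrite("pics/sd.png",sd)
E
```

```text
[0.4505 0.268  2.9049] 166.4386916880076 1.1647518454796284 [[-0.3966 -0.046 ]
 [ 1.1435 -0.24  ]
 [-0.6477  0.2711]
 [ 0.8277  0.3765]
 [ 0.7267 -0.5148]
 [ 0.8375 -0.4353]
 [ 0.7757 -1.0855]
 [-1.1648  0.8781]
 [-0.9477  0.0309]
 [-1.1525  0.7043]]
-0.075 [0.4681 0.3409]
-0.025 [0.4564 0.2923]
0.025 [0.4446 0.2437]
0.075 [0.4329 0.1951]
0.113 [0.424  0.1582]
knob [[0.4259 0.16   0.026 ]]
```

View pics/sd.png

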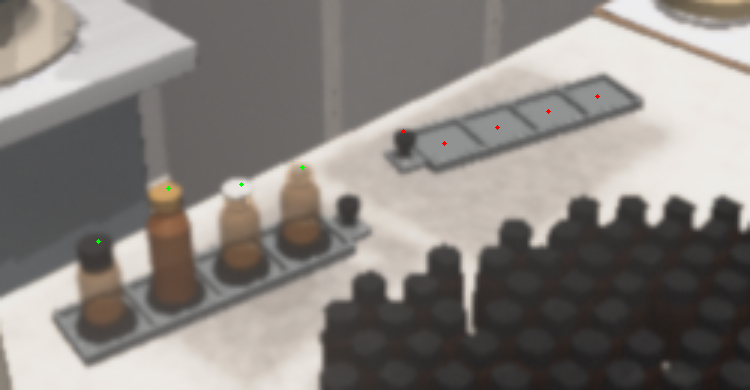

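```bash
cat >> h.py <<'E'
def go(*T):   # targets (x,y,z,yaw of tool y, deg)
    s=ctrl.observe(); R=Ro.from_rotvec(s["tool_rot"]).as_matrix(); p=s["eef_pos"]; y0=np.degrees(np.arctan2(R[1,1],R[0,1]))
    print("t",round(s["time"],2),"p",p.round(4),"yaw",y0.round(2),"zaxis",R[:,2].round(3),"q6",s["joint_positions"][5].round(2),"op",round(s["opening"],3),"grip",round(s["grip_force"],1))
    for t in T: print(t,(R.T@(np.array(t[:3])-p)*100).round(2),"turn",round((y0-t[3]+180)%360-180,1))
E
python3 - <<'E'
from h import *
go((.4583,.0308,.15,-8),(.4583,.0308,.018,-8))
E
```

```text
t 0.7 p [0.2333 0.5256 0.2055] yaw 66.06 zaxis [ 0.  0. -1.] q6 -0.12 op 0.999 grip 0.0
(0.4583, 0.0308, 0.15, -8) [-40.64 -36.09   5.55] turn 74.1
(0.4583, 0.0308, 0.018, -8) [-40.64 -36.09  18.75] turn 74.1
```

step_arm([
  [-40.64,-36.09,5.55,74.1,80],
  [-40.64,-36.09,5.55,74.1,80],
  [-40.64,-36.09,5.55,74.1,80],
  [-40.64,-36.09,5.55,74.1,80],
  [-40.64,-36.09,5.55,74.1,80],
  [-40.64,-36.09,5.55,74.1,80],
  [-40.64,-36.09,5.55,74.1,80],
  [-40.64,-36.09,5.55,74.1,80],
  [-40.64,-36.09,5.55,74.1,80],
  [-40.64,-36.09,5.55,74.1,80],
  [-40.64,-36.09,5.55,74.1,80],
  [-40.64,-36.09,5.55,74.1,80],
  [-40.64,-36.09,5.55,74.1,80],
  [-40.64,-36.09,5.55,74.1,80],
  [-40.64,-36.09,5.55,74.1,80],
], newtons=15)

```text
time: 2.2
eef_pos: [0.4577, 0.0322, 0.1501]
tool_rot: [-2.369, -2.063, -0.0]
wrist_force: [0.2, 0.2, 0.6]
opening: 0.798
grip_force: 0.0
```

```bash
python3 - <<'E'
from h import *
go((.4583,.0308,.15,-8),(.4583,.0308,.018,-8),(.4583,.0308,.15,-8))
im,_=ctrl.grab_frame("side");cv2.imwrite("pics/s1.png",cv2.resize(im[120:300,120:400,::-1],None,fx=2.8,fy=2.8))
E
```

```text
t 2.2 p [0.4577 0.0322 0.1501] yaw -7.91 zaxis [-0.  0. -1.] q6 0.06 op 0.798 grip 0.0
(0.4583, 0.0308, 0.15, -8) [-0.13  0.08  0.01] turn 0.1
(0.4583, 0.0308, 0.018, -8) [-0.14  0.08 13.21] turn 0.1
(0.4583, 0.0308, 0.15, -8) [-0.13  0.08  0.01] turn 0.1
```

View pics/s1.png

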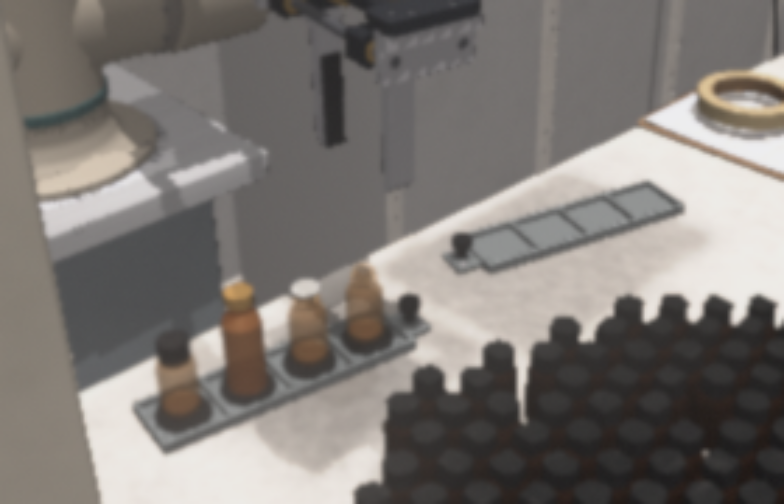

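The fingers straddle the open bottle. Now down, grip and lift.

step_arm([
  [0,0,4,0,80],
  [0,0,8,0,80],
  [0,0,11,0,80],
  [0,0,12.5,0,80],
  [0,0,13.2,0,80],
  [0,0,13.2,0,80],
  [0,0,13.2,0,20],
  [0,0,13.2,0,20],
  [0,0,13.2,0,20],
  [0,0,13.2,0,20],
  [0,0,13.2,0,20],
  [0,0,13.2,0,20],
  [0,0,13.2,0,20],
  [0,0,13.2,0,20],
], newtons=15)

```text
time: 3.65
eef_pos: [0.4583, 0.0308, 0.0181]
tool_rot: [-2.372, -2.06, -0.0]
wrist_force: [-0.8, -0.1, 1.9]
opening: 0.307
grip_force: 15.0
```

```bash
python3 - <<'E'
from h import *
go((.4583,.0308,.118,-8),(.4688,.3415,.118,-13.6),(.4688,.3415,.0148,-13.6))
E
```

```text
t 3.65 p [0.4583 0.0308 0.0181] yaw -8.04 zaxis [ 0.  0. -1.] q6 0.06 op 0.307 grip 15.0
(0.4583, 0.0308, 0.118, -8) [ 0.   -0.   -9.99] turn -0.0
(0.4688, 0.3415, 0.118, -13.6) [30.91 -3.31 -9.99] turn 5.6
(0.4688, 0.3415, 0.0148, -13.6) [30.91 -3.31  0.33] turn 5.6
```

step_arm([
  [0,0,-3,0,20],
  [0,0,-7,0,20],
  [0,0,-10,0,20],
  [3,-0.32,-10,0.6,20],
  [7,-0.75,-10,1.3,20],
  [11,-1.18,-10,2,20],
  [15.5,-1.66,-10,2.8,20],
  [20,-2.14,-10,3.6,20],
  [24,-2.57,-10,4.4,20],
  [27.5,-2.95,-10,5.1,20],
  [29.8,-3.2,-10,5.6,20],
  [30.9,-3.3,-10,5.6,20],
  [30.9,-3.3,-10,5.6,20],
  [30.9,-3.3,-7,5.6,20],
  [30.9,-3.3,-4,5.6,20],
  [30.9,-3.3,-2,5.6,20],
  [30.9,-3.3,-1,5.6,20],
  [30.9,-3.3,-1,5.6,20],
])

```text
time: 5.45
eef_pos: [0.468, 0.3397, 0.0268]
tool_rot: [-2.47, -1.941, 0.005]
wrist_force: [-0.8, 0.2, -0.2]
opening: 0.309
grip_force: 15.0
```

```bash
python3 - <<'E'
from h import *
go((.4688,.3415,.0148,-13.6))
im,_=ctrl.grab_frame("side");cv2.imwrite("pics/s2.png",cv2.resize(im[120:260,200:400,::-1],None,fx=4,fy=4))
E
```

```text
t 5.45 p [0.468  0.3397 0.0268] yaw -13.7 zaxis [-0.003 -0.002 -1.   ] q6 0.75 op 0.309 grip 15.0
(0.4688, 0.3415, 0.0148, -13.6) [0.2  0.03 1.2 ] turn -0.1
```

View pics/s2.png

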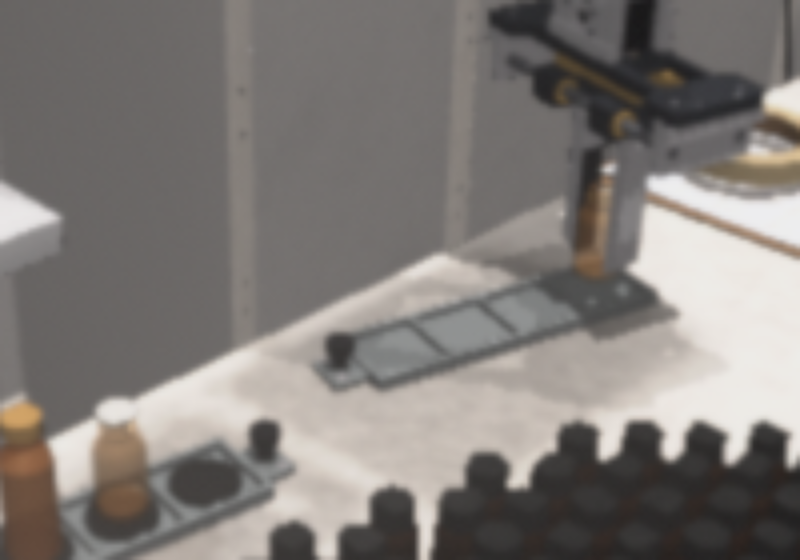

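The open bottle hangs over the far cell, so I lower it, release and rise.

step_arm([
  [0,0,0.6,0,20],
  [0,0,1.1,0,20],
  [0,0,1.35,0,20],
  [0,0,1.35,0,20],
  [0,0,1.35,0,32],
  [0,0,1.35,0,40],
  [0,0,1.35,0,80],
  [0,0,1.35,0,80],
  [0,0,1.35,0,80],
  [0,0,1.35,0,80],
  [0,0,-1,0,80],
  [0,0,-5,0,80],
  [0,0,-9,0,80],
  [0,0,-12,0,80],
  [0,0,-12,0,80],
])

```text
time: 7.0
eef_pos: [0.4717, 0.3431, 0.1529]
tool_rot: [2.468, 1.941, 0.016]
wrist_force: [1.0, 0.3, 0.3]
opening: 0.799
grip_force: 0.0
```

```bash
python3 - <<'E'
from h import *
go((.452,-.0168,.15,-8),(.452,-.0168,.018,-8))
im,_=ctrl.grab_frame("side");cv2.imwrite("pics/s3.png",cv2.resize(im[120:260,200:400,::-1],None,fx=4,fy=4))
E
```

```text
t 7.0 p [0.4717 0.3431 0.1529] yaw -13.63 zaxis [ 0.009  0.005 -1.   ] q6 0.75 op 0.799 grip 0.0
(0.452, -0.0168, 0.15, -8) [-35.44   6.57   0.09] turn -5.6
(0.452, -0.0168, 0.018, -8) [-35.53   6.47  13.29] turn -5.6
```

View pics/s3.png

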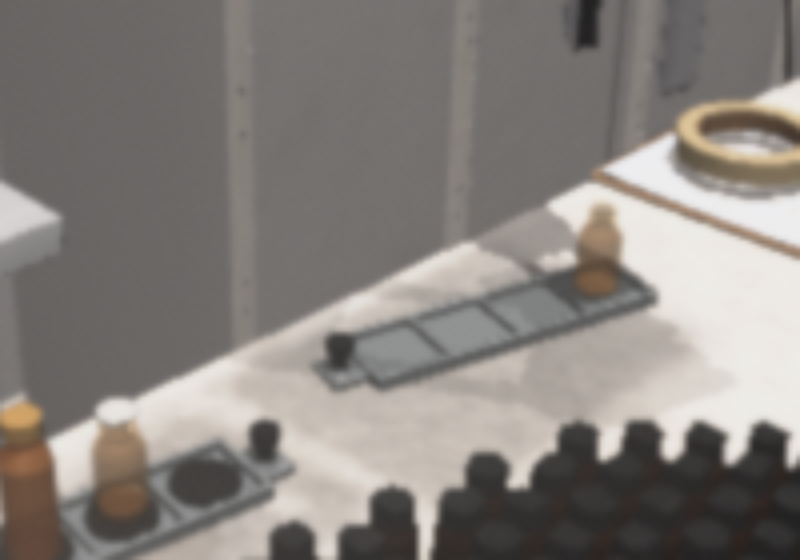

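The open bottle stands upright in the far cell. Next is the plugged one.

step_arm([
  [-4,0.77,0,-0.6,80],
  [-8.5,1.64,0,-1.4,80],
  [-13,2.5,0,-2.1,80],
  [-17.5,3.37,0,-2.8,80],
  [-22,4.24,0,-3.5,80],
  [-26.5,5.1,0,-4.2,80],
  [-31,5.98,0,-5,80],
  [-34,6.55,0,-5.6,80],
  [-35.2,6.8,0,-5.6,80],
  [-35.2,6.8,0,-5.6,80],
  [-35.2,6.8,0,-5.6,80],
  [-35.2,6.8,0,-5.6,80],
])

```text
time: 8.25
eef_pos: [0.4518, -0.0153, 0.1476]
tool_rot: [-2.369, -2.061, -0.0]
wrist_force: [0.7, -0.4, 0.3]
opening: 0.799
grip_force: 0.0
```

```bash
python3 - <<'E'
from h import *
go((.452,-.0168,.018,-8))
E
```

```text
t 8.25 p [ 0.4518 -0.0153  0.1476] yaw -7.96 zaxis [-0.001  0.001 -1.   ] q6 -0.05 op 0.799 grip 0.0
(0.452, -0.0168, 0.018, -8) [-0.16  0.06 12.96] turn 0.0
```

step_arm([
  [0,0,4,0,80],
  [0,0,8,0,80],
  [0,0,11,0,80],
  [0,0,12.4,0,80],
  [0,0,13,0,80],
  [0,0,13,0,80],
  [0,0,13,0,20],
  [0,0,13,0,20],
  [0,0,13,0,20],
  [0,0,13,0,20],
  [0,0,13,0,20],
  [0,0,13,0,20],
  [0,0,13,0,20],
  [0,0,13,0,20],
])

```text
time: 9.65
eef_pos: [0.4519, -0.0168, 0.0181]
tool_rot: [-2.372, -2.06, -0.0]
wrist_force: [-1.1, -0.8, 1.4]
opening: 0.31
grip_force: 15.0
```

```bash
python3 - <<'E'
from h import *
go((.457,.2930,.118,-13.6),(.457,.2930,.0145,-13.6))
E
```

```text
t 9.65 p [ 0.4519 -0.0168  0.0181] yaw -8.04 zaxis [ 0.  0. -1.] q6 -0.05 op 0.31 grip 15.0
(0.457, 0.293, 0.118, -13.6) [30.74 -3.83 -9.99] turn 5.6
(0.457, 0.293, 0.0145, -13.6) [30.74 -3.83  0.36] turn 5.6
```

step_arm([
  [0,0,-3,0,20],
  [0,0,-7,0,20],
  [0,0,-10,0,20],
  [3,-0.37,-10,0.6,20],
  [7,-0.87,-10,1.3,20],
  [11,-1.37,-10,2,20],
  [15.5,-1.93,-10,2.8,20],
  [20,-2.49,-10,3.6,20],
  [24,-2.99,-10,4.4,20],
  [27.5,-3.43,-10,5.1,20],
  [29.8,-3.7,-10,5.6,20],
  [30.75,-3.83,-10,5.6,20],
  [30.75,-3.83,-10,5.6,20],
  [30.75,-3.83,-7,5.6,20],
  [30.75,-3.83,-4,5.6,20],
  [30.75,-3.83,-2,5.6,20],
  [30.75,-3.83,-1,5.6,20],
  [30.75,-3.83,-1,5.6,20],
  [30.75,-3.83,-1,5.6,20],
])

```text
time: 11.55
eef_pos: [0.4578, 0.2927, 0.0286]
tool_rot: [2.47, 1.941, 0.002]
wrist_force: [0.6, -0.1, -0.6]
opening: 0.311
grip_force: 15.0
```

```bash
python3 - <<'E'
from h import *
go((.457,.2930,.0145,-13.6))
E
```

```text
t 11.55 p [0.4578 0.2927 0.0286] yaw -13.69 zaxis [ 0.001  0.    -1.   ] q6 0.68 op 0.311 grip 15.0
(0.457, 0.293, 0.0145, -13.6) [ 0.01 -0.08  1.41] turn -0.1
```

step_arm([
  [0,0,0.6,0,20],
  [0,0,1.1,0,20],
  [0,0,1.35,0,20],
  [0,0,1.35,0,20],
  [0,0,1.35,0,32],
  [0,0,1.35,0,40],
  [0,0,1.35,0,80],
  [0,0,1.35,0,80],
  [0,0,1.35,0,80],
  [0,0,1.35,0,80],
  [0,0,-1,0,80],
  [0,0,-5,0,80],
  [0,0,-9,0,80],
  [0,0,-12,0,80],
  [0,0,-12,0,80],
  [0,0,-12,0,80],
  [0,0,-12,0,80],
])

```text
time: 13.25
eef_pos: [0.4559, 0.2925, 0.1465]
tool_rot: [-2.469, -1.941, 0.005]
wrist_force: [-0.5, 0.7, 0.6]
opening: 0.802
grip_force: 0.0
```

```bash
python3 - <<'E'
from h import *
go((.4448,-.0667,.148,-8))
im,_=ctrl.grab_frame("side");cv2.imwrite("pics/s4.png",cv2.resize(im[120:260,200:400,::-1],None,fx=4,fy=4))
E
```

```text
t 13.25 p [0.4559 0.2925 0.1465] yaw -13.64 zaxis [-0.003 -0.001 -1.   ] q6 0.68 op 0.802 grip 0.0
(0.4448, -0.0667, 0.148, -8) [-35.17   7.4   -0.11] turn -5.6
```

View pics/s4.png

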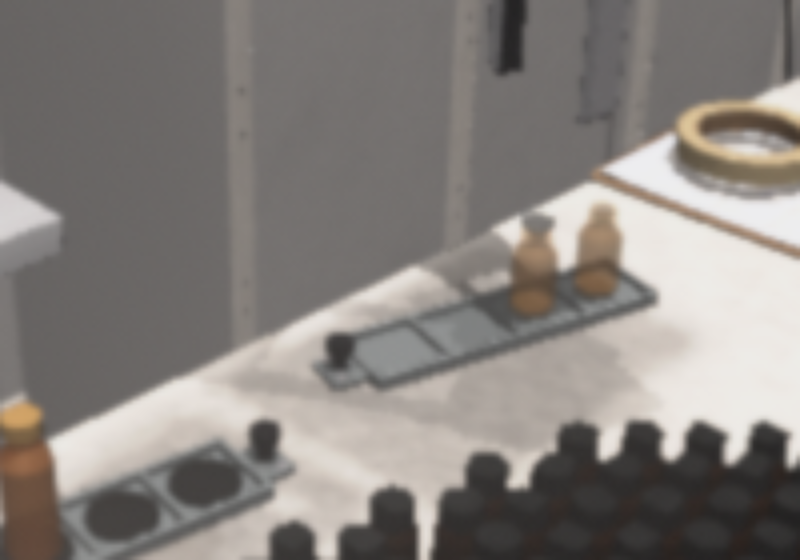

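Two stand upright, one cell apart. Next is the tall bottle.

step_arm([
  [-4,0.83,0,-0.6,80],
  [-8.5,1.75,0,-1.4,80],
  [-13,2.68,0,-2.1,80],
  [-17.5,3.61,0,-2.8,80],
  [-22,4.54,0,-3.5,80],
  [-26.5,5.46,0,-4.2,80],
  [-31,6.4,0,-5,80],
  [-34,7.0,0,-5.6,80],
  [-35.25,7.3,0,-5.6,80],
  [-35.25,7.3,0,-5.6,80],
  [-35.25,7.3,0,-5.6,80],
  [-35.25,7.3,0,-5.6,80],
  [-35.25,7.3,0,-5.6,80],
])

```text
time: 14.6
eef_pos: [0.4448, -0.0653, 0.1479]
tool_rot: [-2.369, -2.062, -0.0]
wrist_force: [-0.0, -0.2, -0.7]
opening: 0.801
grip_force: 0.0
```

```bash
python3 - <<'E'
from h import *
go((.4448,-.0667,.018,-8))
E
```

```text
t 14.6 p [ 0.4448 -0.0653  0.1479] yaw -7.93 zaxis [-0.     0.001 -1.   ] q6 -0.16 op 0.801 grip 0.0
(0.4448, -0.0667, 0.018, -8) [-0.14  0.02 12.99] turn 0.1
```

step_arm([
  [0,0,4,0,80],
  [0,0,8,0,80],
  [0,0,11,0,80],
  [0,0,12.4,0,80],
  [0,0,13,0,80],
  [0,0,13,0,80],
  [0,0,13,0,20],
  [0,0,13,0,20],
  [0,0,13,0,20],
  [0,0,13,0,20],
  [0,0,13,0,20],
  [0,0,13,0,20],
  [0,0,13,0,20],
  [0,0,13,0,20],
])

```text
time: 16.0
eef_pos: [0.4449, -0.0667, 0.0181]
tool_rot: [2.372, 2.06, 0.0]
wrist_force: [-2.1, 0.9, 1.6]
opening: 0.308
grip_force: 15.0
```

```bash
python3 - <<'E'
from h import *
go((.4454,.2447,.118,-13.6),(.4454,.2447,.0145,-13.6))
E
```

```text
t 16.0 p [ 0.4449 -0.0667  0.0181] yaw -8.04 zaxis [ 0.  0. -1.] q6 -0.16 op 0.308 grip 15.0
(0.4454, 0.2447, 0.118, -13.6) [30.84 -4.3  -9.99] turn 5.6
(0.4454, 0.2447, 0.0145, -13.6) [30.84 -4.3   0.36] turn 5.6
```

step_arm([
  [0,0,-3,0,20],
  [0,0,-7,0,20],
  [0,0,-10,0,20],
  [3,-0.42,-10,0.6,20],
  [7,-0.98,-10,1.3,20],
  [11,-1.53,-10,2,20],
  [15.5,-2.16,-10,2.8,20],
  [20,-2.79,-10,3.6,20],
  [24,-3.35,-10,4.4,20],
  [27.5,-3.83,-10,5.1,20],
  [29.8,-4.15,-10,5.6,20],
  [30.85,-4.3,-10,5.6,20],
  [30.85,-4.3,-10,5.6,20],
  [30.85,-4.3,-7,5.6,20],
  [30.85,-4.3,-4,5.6,20],
  [30.85,-4.3,-2,5.6,20],
  [30.85,-4.3,-1,5.6,20],
  [30.85,-4.3,-1,5.6,20],
  [30.85,-4.3,-1,5.6,20],
])

```text
time: 17.9
eef_pos: [0.4461, 0.2444, 0.0286]
tool_rot: [2.47, 1.941, 0.001]
wrist_force: [-0.5, 0.2, -1.0]
opening: 0.307
grip_force: 15.0
```

```bash
python3 - <<'E'
from h import *
go((.4454,.2447,.0145,-13.6))
E
```

```text
t 17.9 p [0.4461 0.2444 0.0286] yaw -13.68 zaxis [ 0.001  0.    -1.   ] q6 0.6 op 0.307 grip 15.0
(0.4454, 0.2447, 0.0145, -13.6) [ 0.01 -0.08  1.41] turn -0.1
```

step_arm([
  [0,0,0.6,0,20],
  [0,0,1.1,0,20],
  [0,0,1.35,0,20],
  [0,0,1.35,0,20],
  [0,0,1.35,0,32],
  [0,0,1.35,0,40],
  [0,0,1.35,0,80],
  [0,0,1.35,0,80],
  [0,0,1.35,0,80],
  [0,0,1.35,0,80],
  [0,0,-1,0,80],
  [0,0,-5,0,80],
  [0,0,-9,0,80],
  [0,0,-12,0,80],
  [0,0,-12,0,80],
  [0,0,-12,0,80],
  [0,0,-12,0,80],
])

```text
time: 19.6
eef_pos: [0.4442, 0.2444, 0.1465]
tool_rot: [-2.469, -1.941, 0.004]
wrist_force: [-0.5, 0.5, -0.4]
opening: 0.798
grip_force: 0.0
```

```bash
python3 - <<'E'
from h import *
go((.4375,-.1162,.148,-8))
im,_=ctrl.grab_frame("side");cv2.imwrite("pics/s5.png",cv2.resize(im[150:290,150:350,::-1],None,fx=4,fy=4))
E
```

```text
t 19.6 p [0.4442 0.2444 0.1465] yaw -13.64 zaxis [-0.003 -0.001 -1.   ] q6 0.6 op 0.798 grip 0.0
(0.4375, -0.1162, 0.148, -8) [-35.2    7.85  -0.11] turn -5.6
```

View pics/s5.png

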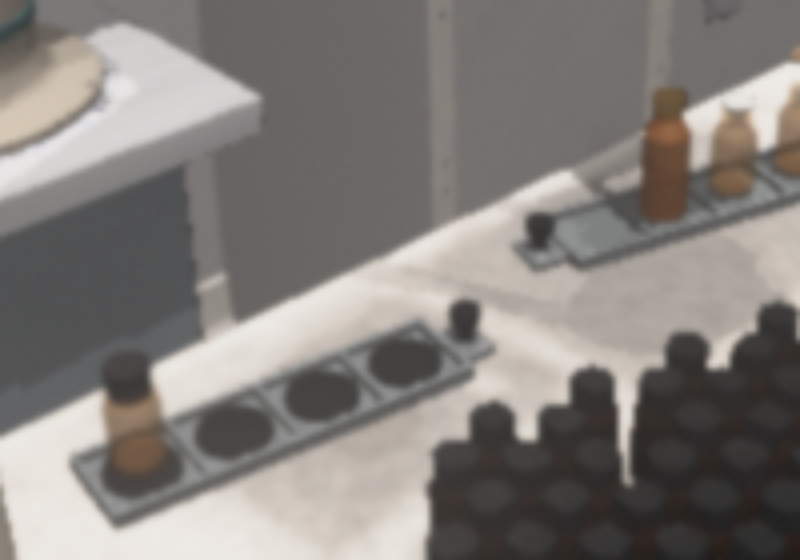

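Three are placed, and the capped one is last at (135,430) in this crop.

step_arm([
  [-4,0.87,0,-0.6,80],
  [-8.5,1.86,0,-1.4,80],
  [-13,2.84,0,-2.1,80],
  [-17.5,3.82,0,-2.8,80],
  [-22,4.8,0,-3.5,80],
  [-26.5,5.78,0,-4.2,80],
  [-31,6.77,0,-5,80],
  [-34,7.42,0,-5.6,80],
  [-35.25,7.7,0,-5.6,80],
  [-35.25,7.7,0,-5.6,80],
  [-35.25,7.7,0,-5.6,80],
  [-35.25,7.7,0,-5.6,80],
  [-35.25,7.7,0,-5.6,80],
])

```text
time: 20.95
eef_pos: [0.4371, -0.1145, 0.1479]
tool_rot: [-2.369, -2.062, -0.0]
wrist_force: [0.1, 0.0, 0.2]
opening: 0.797
grip_force: 0.0
```

```bash
python3 - <<'E'
from h import *
go((.4375,-.1162,.018,-8))
E
```

```text
t 20.95 p [ 0.4371 -0.1145  0.1479] yaw -7.93 zaxis [-0.     0.001 -1.   ] q6 -0.27 op 0.797 grip 0.0
(0.4375, -0.1162, 0.018, -8) [-0.17  0.07 12.99] turn 0.1
```

step_arm([
  [0,0,4,0,80],
  [0,0,8,0,80],
  [0,0,11,0,80],
  [0,0,12.4,0,80],
  [0,0,13,0,80],
  [0,0,13,0,80],
  [0,0,13,0,20],
  [0,0,13,0,20],
  [0,0,13,0,20],
  [0,0,13,0,20],
  [0,0,13,0,20],
  [0,0,13,0,20],
  [0,0,13,0,20],
  [0,0,13,0,20],
])

```text
time: 22.35
eef_pos: [0.4372, -0.1159, 0.0181]
tool_rot: [2.372, 2.06, 0.0]
wrist_force: [-0.0, 0.3, 2.0]
opening: 0.306
grip_force: 15.0
```

```bash
python3 - <<'E'
from h import *
go((.4337,.1958,.118,-13.6),(.4337,.1958,.0145,-13.6))
E
```

```text
t 22.35 p [ 0.4372 -0.1159  0.0181] yaw -8.04 zaxis [ 0. -0. -1.] q6 -0.27 op 0.306 grip 15.0
(0.4337, 0.1958, 0.118, -13.6) [30.82 -4.71 -9.99] turn 5.6
(0.4337, 0.1958, 0.0145, -13.6) [30.82 -4.71  0.36] turn 5.6
```

step_arm([
  [0,0,-3,0,20],
  [0,0,-7,0,20],
  [0,0,-10,0,20],
  [3,-0.46,-10,0.6,20],
  [7,-1.07,-10,1.3,20],
  [11,-1.68,-10,2,20],
  [15.5,-2.37,-10,2.8,20],
  [20,-3.06,-10,3.6,20],
  [24,-3.67,-10,4.4,20],
  [27.5,-4.2,-10,5.1,20],
  [29.8,-4.55,-10,5.6,20],
  [30.8,-4.7,-10,5.6,20],
  [30.8,-4.7,-10,5.6,20],
  [30.8,-4.7,-7,5.6,20],
  [30.8,-4.7,-4,5.6,20],
  [30.8,-4.7,-2,5.6,20],
  [30.8,-4.7,-1,5.6,20],
  [30.8,-4.7,-1,5.6,20],
  [30.8,-4.7,-1,5.6,20],
])

```text
time: 24.25
eef_pos: [0.4344, 0.1952, 0.0285]
tool_rot: [2.47, 1.941, 0.001]
wrist_force: [-0.2, -0.3, -1.0]
opening: 0.306
grip_force: 15.0
```

```bash
python3 - <<'E'
from h import *
go((.4337,.1958,.0145,-13.6))
E
```

```text
t 24.25 p [0.4344 0.1952 0.0285] yaw -13.68 zaxis [ 0.001  0.    -1.   ] q6 0.52 op 0.306 grip 15.0
(0.4337, 0.1958, 0.0145, -13.6) [ 0.04 -0.09  1.4 ] turn -0.1
```

step_arm([
  [0,0,0.6,0,20],
  [0,0,1.1,0,20],
  [0,0,1.35,0,20],
  [0,0,1.35,0,20],
  [0,0,1.35,0,32],
  [0,0,1.35,0,40],
  [0,0,1.35,0,80],
  [0,0,1.35,0,80],
  [0,0,1.35,0,80],
  [0,0,1.35,0,80],
  [0,0,-1,0,80],
  [0,0,-5,0,80],
  [0,0,-9,0,80],
  [0,0,-13,0,80],
  [-5,0,-15,0,80],
  [-10,0,-15,0,80],
  [-15,0,-15,0,80],
  [-20,0,-15,0,80],
  [-25,0,-15,0,80],
  [-25,0,-15,0,80],
])

```text
time: 26.25
eef_pos: [0.3734, -0.0522, 0.1781]
tool_rot: [2.476, 1.931, -0.003]
wrist_force: [0.1, 0.3, -0.3]
opening: 0.798
grip_force: 0.0
```

```bash
python3 - <<'E'
from h import *
np.set_printoptions(precision=4,suppress=True)
im,d=ctrl.grab_frame("top");cv2.imwrite("pics/t6.png",cv2.resize(im[180:270,140:340,::-1],None,fx=4,fy=4,interpolation=3))
P=cloud("top",d); m=(P[...,0]>.38)&(P[...,0]<.52)&(P[...,1]>.13)&(P[...,1]<.38)&(P[...,2]>.02)
k,l,st,c=cv2.connectedComponentsWithStats(m.astype(np.uint8))
for i in range(1,k):
    if st[i,4]>8:
        q=P[l==i]; t=q[q[:,2]>np.percentile(q[:,2],95)-.008].mean(0); e=t[:2]-[.451,.2685]; a=np.radians(166.4); print(t,"rack xy",e@[np.cos(a),np.sin(a)],e@[-np.sin(a),np.cos(a)])
E
```

```text
[0.4698 0.3406 0.0624] rack xy -0.001287790486256612 -0.0744819760570423
[0.4578 0.293  0.0677] rack xy -0.0008647090221048085 -0.0254451949223899
[0.4461 0.2441 0.0845] rack xy -0.0009573596969235389 0.024826015404723602
[0.4343 0.1946 0.0646] rack xy -0.0011613864261585572 0.075729891220236
[0.4267 0.1606 0.0265] rack xy -0.001739520229929855 0.1105882409309396
```

View pics/t6.png

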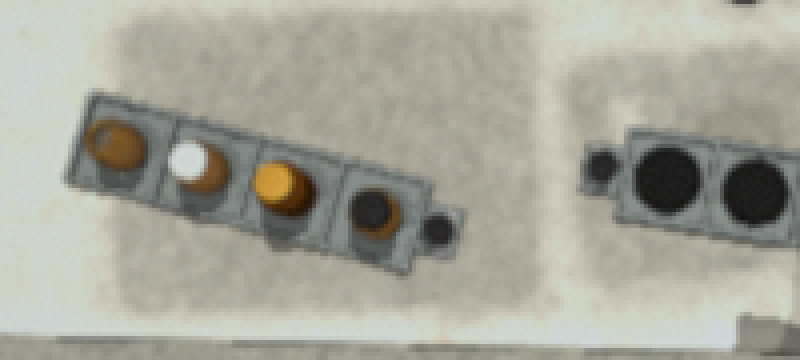

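All four bottles stand on their cell floors within about 2 mm of centre. From the knob the order is capped, tall, plugged, open.

```bash
python3 -c "
from bench import ctrl
print(ctrl.sign_off())"
```

```text
the job is handed in; nothing more can be done
None
```

The job is handed in at about 26 s of the 104 s: all four bottles stand upright in the empty rack in reverse order (capped, tall, plugged, open from its knob), each measured within about 2 mm of its cell's middle; sign-off returned no verdict.

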